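# Draw the fixture plate into line with a taper drift

### The arm

A 6-joint arm with a two-finger parallel gripper is mounted at the origin on the work surface. World frame = base frame: x ahead of the robot, y to its left, z up, the work surface at z = 0. Lengths are in mm, angles in rad, forces in N, time in s.
With the tool pointing down it reaches from about 350 to 875 mm from the base axis. Payload 4.2 kg.
Tool frame: the origin (TCP) lies at the very end of the fingers, on their centre line; the grasp point (between the pads) lies arm.hold_point_z behind it (arm.hold_point_z is the distance from the TCP to the grasp point, in mm); y points along the fingers, x is the direction in which the jaws open and shut, and the axes are right-handed (so a half turn about y gives the same grasp; the last joint's range is limited). The gripper opens to 85 mm and grips with 20 to 120 N. Pads are 22 mm wide; open, the fingers measure 114 mm over their backs; the gripper's body (76 mm by 85 mm) begins 54 mm behind the grasp point. The pads swing forward as they close: fully open they stand 13 mm farther back than shut.
Start: joints at [1.46, 0.385, 0.008, 0, -1.194, -0.259], TCP at [225.86, 582.74, 231.312] pointing down, gripper open.
Joint ranges: [-3.14, 3.14], [-1.21, 2.06], [-1.07, 1.41], [-3.16, 2.05], [-2.99, -0.16], [-3.1, 3.1]. Speed limits (rad/s): [2.79, 2.79, 3.14, 3.14, 3.14, 3.14].

### API

Orientations are given as a unit quaternion [x, y, z, w].
In Python, from bench import arm gives the robot as it stands.
- The arm moves only by the shell command python3 -m creep 'ROWS'. ROWS is JSON, a list of rows, each a list of 3 entries, a list of its own where there are three numbers: the shift along the world's x, y, z in mm, then the turn, a rotation vector about the world's x, y, z in rad, then the gripper command: -1 is shut, 1 is fully open, values between are in proportion. In form: [[[dx, dy, dz], [wx, wy, wz], jaw], ...]. A call has 1 to 12 rows; each row is the pose to reach, as a shift and turn from the pose commanded when the call began; what a row does not reach only later rows make up. A row lasts 1/12 s, in which the tool goes at most 41.7 mm and 7.16 degrees, less where a joint would pass 70% of its speed; a pose out of reach is approached as far as the arm can. A call with a gripper value outside its range is refused whole. The fingers move at their own pace and stop on an object; the grip force is fixed at half the most. Time passes only in rows, so rows that repeat a pose let the fingers close. It gives the time, the measured TCP pose, the force and the opening at its end, in the units of the state.
- arm.read_state(): the state, without advancing time (a new reading comes with each control period).
- arm.get_image(name): name is "scene" or "side" or "wrist"; returns (picture, depth): 384x512x3 uint8, red, green, blue; 384x512 float32, mm along the optical axis (not along the pixel's ray), 0 where there is no reading.
- arm.camera_params(name): a dict with "camera_matrix" (3x3 intrinsics, pixels), "extrinsics" (4x4, takes a point from world to camera coordinates); the wrist camera has in their place "T_tool_cam" (4x4, takes a point from camera to tool coordinates, whose origin is the TCP and whose axes are the tool frame's). Camera axes: x right, y down, z forward; pixel columns grow to the right and rows downward; lengths in mm; the calibration is good to about 2 mm. A picture is of the moment at which its call begins: read the wrist's pose just before it. camera_params takes no time and is no camera call.
- arm.job_done(): hands the job in, once; it reports no verdict.
The state is a dict: "clock": time; "joints": joint angles; "joint_vel": joint speeds; "joint_efforts": joint torques, N m; "position": TCP position; "ee_rot": TCP orientation; "contact_force": force on the tool from outside, world axes, zero at the start; "wrist_torque": the same for the moment, N m; "gripper_width": finger opening in mm.
Only numpy, scipy, OpenCV 4.12 (cv2) and the standard library are available. Lean on these libraries where they do the work, as an engineer would, in place of code of your own. Each camera call takes 0.05 s, during which the arm holds its last target.

### The job

Take the taper drift out of its stand and push it point first down through the hole in the fixture's sliding top plate and the hidden, offset hole beneath it, so that the plate is drawn into line and the drift's collar rests fully down on the plate. Feel your way and push gently, with no more than about 20 N on the fixture. Then, with the drift left home, swing the clamp lever fully over to its stop and let go; leave the other things on the bench where they are.

Things in the scene. Friction and masses are not known exactly. Their poses are not given: they have to be found in the camera images.
- drift: Steel taper drift, 133 mm long, standing point down in the stand at the start. Origin at the centre of its flat point, z runs up its axis to the grip. From the point: taper from 8 mm diameter to 22.6 mm at 55 mm, parallel 22.6 mm up to 77 mm, collar 34 mm diameter from 77 to 83 mm, round dark grip 22 mm diameter from 83 to 133 mm. About 300 g.
- drift_collar (a point): Centre of the underside of the drift's collar, on its axis, 77 mm above its point.
- stand: Grey block 70 x 70 x 85 mm high, fixed to the bench, with an upright 25.5 mm hole right through its middle in which the drift hangs by its collar, its point 8 mm above the bench. Origin at the centre of its underside, z up.
- base: Fixed steel fixture: a raised deck on two rails, carrying the sliding plate and the clamp. Origin on the bench under the middle of the plate's travel, z up. Footprint x -70 to 70 mm, y -83 to 128 mm, deck top 73 mm above the bench. In the deck under the plate is a fixed bush with the lower hole; below the bush it is empty down to the bench.
- plate: Steel sliding plate 110 x 96 x 12 mm lying on the fixture; it can slide level about 9 mm each way in x and y (about 4 N of friction each way), but not turn or lift. Origin at the centre of its underside, on the axis of its 24 mm through hole; axes along those of the base.
- plate_hole (a point): Centre of the mouth of the plate's hole, at its top face, 87 mm above the bench; the drift's collar comes to rest here. The lower hole, 24 mm wide in the fixed bush (61 to 74.5 mm above the bench), is not measured: at the start its axis stands 9 to 11.5 mm to one side of this one, and must be found by feel or by looking down this hole.
- clamp (a joint): Angle of the clamp lever about its upright pivot, rad. 0 = open (knob arm along the base's -x); grows clockwise seen from above; 1.55 = at its stop, knob arm along the base's +y, nose over the plate. Friction takes about 2 N at the knob; it stays where left.
- clamp_pivot (a point): Point on the clamp's upright pivot axis, 75 mm along the base's +y from its origin, 95 mm above the bench.
- clamp_knob (a point): Centre of the top of the black upright knob (18 mm diameter, 36 mm tall, from 95 to 131 mm above the bench), 75 mm from the pivot. The lever's arm below it is 12 mm wide and 10 mm thick, 95 to 105 mm above the bench.
- vise: Bystander: small steel toolmaker's vise, 124 x 44 x 44 mm with its screw knob at -x, loose; origin under the middle of its 100 mm bed. It stands either nearer to or farther from the fixture than the stand.
- gauge_block: Bystander: steel block 90 x 30 x 50 mm high, loose; origin at the centre of its underside.
- wood_case: Bystander: small wooden case 75 x 45 x 26 mm, loose; origin at the centre of its underside.

How it is judged:
By the outcome, as a careful person would: the job done as asked, in the order asked, and still so for the second after the job is handed in, with the robot touching nothing.
It also fails if it takes over 72 s, if anything falls off the work surface, if the arm or the gripper's body presses on something with over 40 N, if the wrist force passes 120 N, or if a joint passes its speed limit or range.

## Working session

There is one attempt and no reset: what is moved stays moved. The work goes in short steps, Python scripts to look and compute and a shell command to move; the robot and the scene stay as the last step left them, time stands still between calls to the robot, and variables do not carry over. Pictures are saved under pics/ and viewed, and the job is handed in when it is done.

```bash
ls; mkdir -p pics
python3 - <<'E'
from bench import arm
import cv2,numpy as np
s=arm.read_state(); print(s, arm.hold_point_z)
for n in ("scene","side","wrist"):
    p,d=arm.get_image(n); cv2.imwrite(f"pics/{n}0.png",p[:,:,::-1]); np.save(f"pics/{n}0.npy",d)
    print(n,arm.camera_params(n))
E
```

```text
pics
{'clock': 0.0, 'joints': array([ 1.45958524e+00,  3.85586503e-01,  6.63114668e-03, -4.76616489e-04,
       -1.19396981e+00, -2.58584565e-01]), 'joint_vel': array([ 7.71523292e-04, -7.34266692e-04, -6.13609240e-04,  5.13465563e-04,
        1.50753139e-03, -8.73421994e-05]), 'joint_efforts': array([-5.96813225e-04, -3.92292738e+01,  1.88400936e+01,  4.18624476e+00,
       -4.60044030e-03,  5.50314994e-07]), 'position': array([225.67845382, 582.22291764, 230.20888962]), 'ee_rot': array([ 0.40011312, -0.5829677 ,  0.58390301, -0.39889275]), 'contact_force': array([ 0.39557152, -0.30847506, -0.78168491]), 'wrist_torque': array([-0.01561338, -0.03354736, -0.02085293]), 'gripper_width': 85.12562939728477} 18.700000000000003
scene {'camera_matrix': array([[353.6731813 ,   0.        , 260.26912522],
       [  0.        , 353.6731813 , 195.29341186],
       [  0.        ,   0.        ,   1.        ]]), 'extrinsics': array([[-5.01845687e-01,  8.64725506e-01, -2.00176230e-02,
         3.16518309e+02],
       [ 6.63678975e-01,  3.70120158e-01, -6.50031758e-01,
        -2.74226657e+02],
     
[... 535 characters left out ...]
 [ 2.59439602e-01,  5.73685700e-01, -7.76901416e-01,
         1.32578739e+03],
       [ 0.00000000e+00,  0.00000000e+00,  0.00000000e+00,
         1.00000000e+00]])}
wrist {'camera_matrix': array([[283.12535276,   0.        , 254.76416524],
       [  0.        , 283.12535276, 189.61792907],
       [  0.        ,   0.        ,   1.        ]]), 'T_tool_cam': array([[ 9.99999251e-01, -1.21598881e-03,  1.39070803e-04,
        -4.88896141e-01],
       [-4.53235785e-04, -2.62368041e-01,  9.64967774e-01,
        -1.42920770e+02],
       [-1.13690228e-03, -9.64967115e-01, -2.62368396e-01,
         6.60917430e+01],
       [ 0.00000000e+00,  0.00000000e+00,  0.00000000e+00,
         1.00000000e+00]])}
```

View pics/scene0.png

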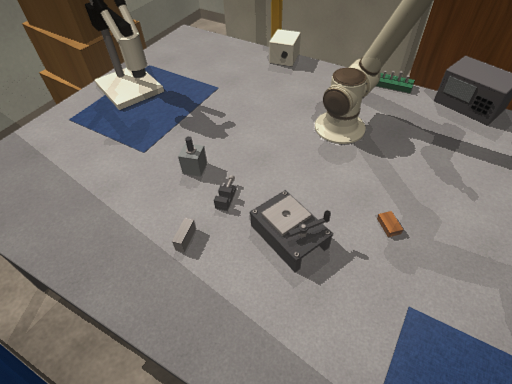

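View pics/side0.png

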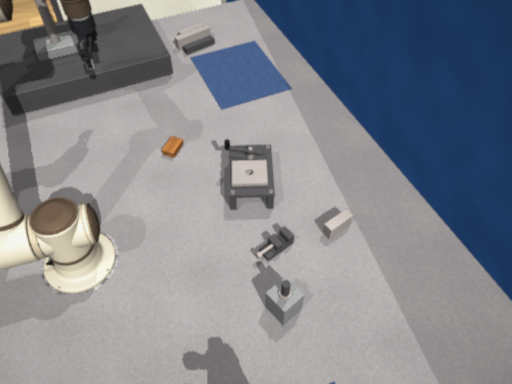

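View pics/wrist0.png

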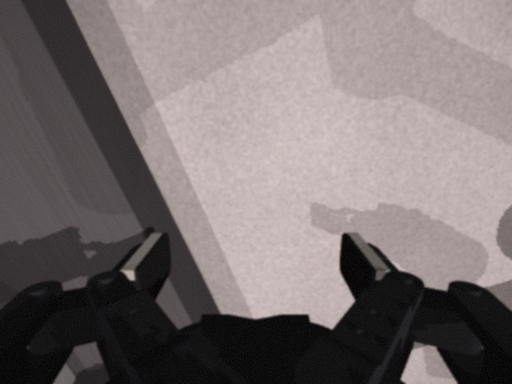

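```bash
cat > h.py <<'E'
import numpy as np,cv2
from scipy.spatial.transform import Rotation as R
from bench import arm
def cam(n,st=None):
    c=arm.camera_params(n);K=c['camera_matrix']
    if n=='wrist':
        T=np.eye(4);T[:3,:3]=R.from_quat(st['ee_rot']).as_matrix();T[:3,3]=st['position']
        return K,T@c['T_tool_cam']
    return K,np.linalg.inv(c['extrinsics'])
def cloud(d,K,T):
    v,u=np.mgrid[:d.shape[0],:d.shape[1]]
    P=np.stack([(u-K[0,2])/K[0,0]*d,(v-K[1,2])/K[1,1]*d,d],-1)
    return P@T[:3,:3].T+T[:3,3]
def onplane(uv,z,K,T):
    r=T[:3,:3]@np.linalg.inv(K)@np.array([uv[0],uv[1],1.]);o=T[:3,3]
    return o+r*(z-o[2])/r[2]
def proj(p,K,T):
    q=np.linalg.inv(T)@np.append(p,1);q=K@q[:3];return q[:2]/q[2]
def snap(n,name):
    st=arm.read_state();p,d=arm.get_image(n);cv2.imwrite(f"pics/{name}.png",p[:,:,::-1]);np.save(f"pics/{name}.npy",d)
    np.savez(f"pics/{name}_st.npz",**{k:st[k] for k in('position','ee_rot')})
    return st,p,d
E
python3 - <<'E'
from h import *
np.set_printoptions(precision=1,suppress=True)
print(R.from_quat(arm.read_state()['ee_rot']).as_matrix())
for n,pts in (("scene",dict(grip=(189,139),stand=(194,156),hole=(287,213),knob=(326,214),vise=(226,193),gauge=(184,232),case=(390,222))),("side",dict(grip=(286,285),stand=(285,305),hole=(250,172),knob=(227,145),vise=(275,243),gauge=(334,220),case=(172,145)))):
    d=np.load(f"pics/{n}0.npy");K,T=cam(n);P=cloud(d,K,T)
    for k,(u,v) in pts.items(): print(n,k,P[v,u])
    C=P[110:300,100:420] if n=='scene' else P[120:330,140:370]
    C=C.reshape(-1,3);
    for nm,lo,hi in (("grip",118,155),("standtop",80,95),):
        m=(C[:,2]>lo)&(C[:,2]<hi);
    m=(C[:,2]>81)&(C[:,2]<95)
    # cluster on image grid
    np.save(f"pics/{n}_C.npy",C)
    m2=(P[:,:,2]>80)&(P[:,:,2]<95)&(d>0)
    nl,L,S,ce=cv2.connectedComponentsWithStats(m2.astype(np.uint8))
    for i in range(1,nl):
        if S[i,4]>40:
            q=P[L==i]; 
            r=cv2.minAreaRect(q[:,:2].astype(np.float32)); print(n,"comp",ce[i],S[i,4],q.mean(0),r)
E
```

```text
[[-0.4 -0.   0.9]
 [-0.9 -0.  -0.4]
 [ 0.  -1.   0. ]]
scene grip [ 471.5 -363.4  140.8]
scene stand [ 490.5 -338.4   90.7]
scene hole [542.9  42.5  75.8]
scene knob [531.8 155.3 130.1]
scene vise [ 539.8 -181.4   37.6]
scene gauge [ 737.3 -196.1   53.3]
scene case [384.5 316.7  25.4]
scene comp [57.8  8.2] 156 [ -126.2 -1784.8    87.5] ((-155.2740478515625, -1848.4896240234375), (453.9391784667969, 95.63672637939453), 89.0364761352539)
scene comp [284.7  46.6] 90 [-332.3 -422.3   87.6] ((-375.90313720703125, -445.5677185058594), (146.77230834960938, 121.86219024658203), 10.336557388305664)
scene comp [471.9  95.8] 245 [-323.3  411.8   87.3] ((-327.1893310546875, 422.80615234375), (101.52108764648438, 262.0953369140625), 7.358213901519775)
scene comp [342.4 117.3] 89 [49.2 19.3 87.8] ((41.83000183105469, 15.177860260009766), (41.9235725402832, 116.47403717041016), 17.321908950805664)
scene comp [191.  152.3] 266 [ 476.6 -362.6   86.1] ((470.98931884765625, -367.9453430175781), (73.98267364501953, 74.32884216308594), 21.02010154724121)
scene comp [286.1 214.5] 1017 [556.3  46.2  87.2]
[... 377 characters left out ...]
1284.94970703125, 268.5232238769531), (19.061433792114258, 1152.122802734375), 0.0167193915694952)
side comp [85.4 78.4] 594 [186.9 711.8  87.7] ((201.10736083984375, 711.6943969726562), (617.7651977539062, 21.035167694091797), 0.07101839780807495)
side comp [248.8 171.9] 851 [553.9  41.1  87.3] ((554.920166015625, 44.89167404174805), (104.68949127197266, 110.2733154296875), 67.84297943115234)
side comp [ 74.3 258.4] 140 [  4.3 -50.4  89.3] ((-0.7464103698730469, -43.282318115234375), (43.57062530517578, 116.89078521728516), 86.5057601928711)
side comp [284.1 295.1] 603 [ 470.  -373.6   85.8] ((473.09234619140625, -369.1658935546875), (72.04798889160156, 71.9237289428711), 16.90653419494629)
```

```bash
python3 -m creep '[[[20,-35,0],[0,0,0],0.3],[[40,-70,0],[0,0,0],0.3],[[58,-107,0],[0,0,0],0.3],[[75,-144,0],[0,0,0],0.3],[[93,-180,0],[0,0,0],0.3],[[111,-216,0],[0,0,0],0.3],[[129,-252,0],[0,0,0],0.3],[[147,-288,0],[0,0,0],0.3],[[165,-324,0],[0,0,0],0.3],[[183,-360,0],[0,0,0],0.3],[[201,-396,0],[0,0,0],0.3],[[219,-432,0],[0,0,0],0.3]]'
python3 -m creep '[[[18,-32,-15],[0,0,0],0.3],[[36,-60,-30],[0,0,0],0.3],[[46,-74,-55],[0,0,0],0.3],[[49,-80,-80],[0,0,0],0.3],[[49,-80,-86],[0,0,0],0.3],[[49,-80,-86],[0,0,0],0.3],[[49,-80,-86],[0,0,0],0.3]]'
python3 - <<'E'
from h import *
snap('wrist','w1')
E
```

```text
clock: 1.15
position: [445.1, 148.8, 231.4]
ee_rot: [-0.4, 0.583, -0.583, 0.4]
contact_force: [0.9, 0.4, -0.4]
gripper_width: 55.7
clock: 1.73
position: [494.2, 71.2, 145.9]
ee_rot: [0.4, -0.583, 0.583, -0.4]
contact_force: [-0.8, 0.5, 0.9]
gripper_width: 55.7
```

View pics/w1.png

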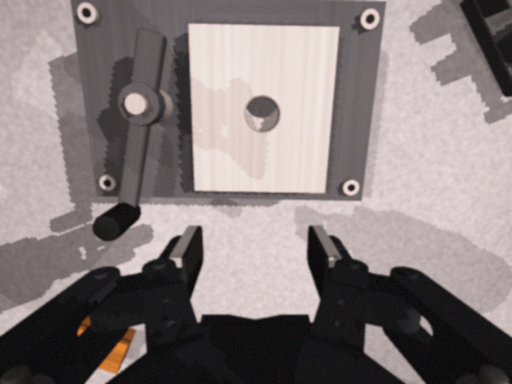

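Run:
```python
from h import *
np.set_printoptions(precision=1,suppress=True,linewidth=200)
p=cv2.imread('pics/w1.png');c=p[88:138,237:287]
c=np.clip(c.astype(float)*1.3,0,255).astype(np.uint8)
cv2.imwrite('pics/w1c.png',cv2.resize(c,(600,600),interpolation=cv2.INTER_CUBIC))
st=dict(np.load('pics/w1_st.npz'));K,T=cam('wrist',st);d=np.load('pics/w1.npy');P=cloud(d,K,T)
print(T[:3,3])
for z in (0,): print(P[100:128:2,246:280:2,2])
m=(P[:,:,2]>82)&(P[:,:,2]<92)&(d>0);m[:, :180]=0
nl,L,S,ce=cv2.connectedComponentsWithStats(m.astype(np.uint8))
i=1+np.argmax(S[1:,4]);q=P[L==i];print(q[:,2].mean(),cv2.minAreaRect(q[:,:2].astype(np.float32)))
for n,uv,z in (('knob',(116,221),131),('pivottop',(135,104),107),('s1',(86,13),73),('s2',(370,18),73),('s3',(351,188),73),('s4',(107,182),73)):
    print(n,onplane(uv,z,K,T),P[uv[1],uv[0]])
```

```text
[555.9  47.9 288.9]
[[ 88.   86.8  86.4   0.8   0.1   0.8   0.5  -0.7   0.5   0.7  -0.5   1.8  -0.3  85.6  87.   88.1  86.6]
 [ 87.5  85.2   0.1  -0.6  -1.    1.1   0.4   1.    0.6   0.6  -0.3  -0.2   0.2   1.1  86.6  87.4  86.9]
 [ 87.3   0.1  -0.7   1.3   0.2   1.9   1.1   0.5  -0.7   0.1   0.8   0.4   0.6   0.    0.5  85.7  88.8]
 [ 78.5   0.3  -0.3  -0.4  -1.    0.1  -0.6  -0.2   0.2  -1.2  -0.1   1.    1.    0.7   0.3  80.9  87.4]
 [  1.2  -0.5   1.3  -0.6   0.8   1.7   0.2  -0.2 288.9   1.4  -0.1  -0.8   1.5   1.3  62.6  74.4  86.5]
 [ 74.1   0.5  -0.2   0.6   0.    1.1   0.4   0.6   0.3  -0.1   0.2   0.3   0.7   0.5  73.   74.4  86.1]
 [ 75.4  73.9   1.6  -0.2   0.9   1.2   1.1   1.2   0.8  -0.3   0.2  -0.6  -0.5  72.8  77.   74.3  85.8]
 [ 74.1  74.7  73.5  -0.2   0.7  -0.2   0.1   0.1  -0.9  -0.5   1.2   0.3  73.1  74.6  75.9  74.7  84.9]
 [ 74.6  74.5  74.4  73.7  71.   -0.5  -1.1  -0.4  -0.3   0.2  69.6  75.   74.5  75.4  75.3  75.3  86.2]
 [ 74.4  74.7  74.9  74.8  74.9  75.   75.   74.1  73.6  74.1  74.5  75.4  74.8  75.4  76.2  74.   86.3]
 [ 75.   75.3  74.4  75.   74.5  74.7  74.   75.2  75.2  75.8  75.6  74.3  75.1  74.9  75.5  77.   87.4]
 [ 78.8  75.   74.6  73.8  74.3  74.1  74.1  74.6  73.9  74.5  75.1  74.2  74.1  75.1  75.7  84.   87.7]
 [ 86.9  73.7  74.4  74.2  73.4  75.   74.8  73.8  75.   74.   73.3  74.4  73.6  75.8  76.4  87.3  87. ]
 [ 86.8  86.8  75.3  73.9  75.1  74.1  76.6  74.8  74.4  73.7  73.2  74.5  74.7  74.5  85.4  86.7  87.3]]
87.28913092071905 ((553.4599609375, 44.06959533691406), (96.64275360107422, 110.79398345947266), 67.52648162841797)
knob [527.8 147.4 131. ] [527.6 147.9 130.1]
pivottop [587.4 114.6 107. ] [586.5 112.7 112.1]
s1 [657.8 130.6  73. ] [654.7 128.1  79.5]
s2 [585.5 -47.6  73. ] [584.9 -45.5  77.6]
s3 [475.   -2.3  73. ] [477.4  -0.8  79.4]
s4 [548.9 174.7  73. ] [549.1 172.   77.7]
```

View pics/w1c.png

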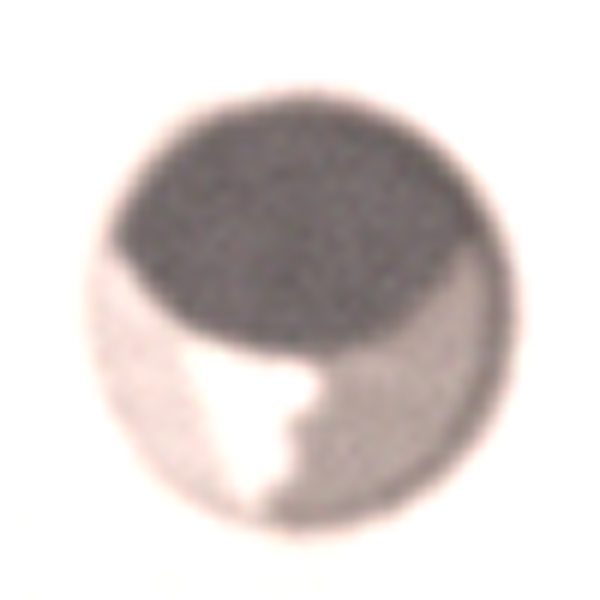

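Run:
```python
from h import *
from scipy.optimize import least_squares
np.set_printoptions(precision=2,suppress=True,linewidth=200)
st=dict(np.load('pics/w1_st.npz'));K,T=cam('wrist',st)
f=lambda pts,z:np.array([onplane((237+(x+.5)/12-.5,88+(y+.5)/12-.5),z,K,T)[:2] for x,y in pts])
rim=f([(305,88),(92,310),(517,310),(300,529),(150,165),(465,170),(150,458),(455,462)],87)
arc=f([(120,245),(150,285),(200,330),(250,352),(300,358),(350,350),(400,325),(440,290),(475,243)],74.5)
for q in(rim,arc):
    for r0 in(12,None):
        if r0: s=least_squares(lambda c:np.hypot(*(q-c[:2]).T)-r0,[555,45] if q is rim else [565,40])
        else: s=least_squares(lambda c:np.hypot(*(q-c[:2]).T)-c[2],[555,45,12])
        print(s.x,s.fun)
# gauges
```

```text
[553.57  43.4 ] [ 0.28  0.2   0.18  0.16  0.   -0.02  0.06  0.11]
[553.57  43.4   12.12] [ 0.15  0.08  0.06  0.04 -0.12 -0.14 -0.06 -0.01]
[562.41  40.16] [ 0.04 -0.15 -0.02  0.07  0.09  0.06 -0.06 -0.12  0.03]
[562.3  40.2  11.9] [ 0.08 -0.13 -0.03  0.05  0.07  0.05 -0.07 -0.1   0.08]
```

Run:
```python
from h import *
print(arm.read_state()['joints'])
```

```text
[ 4.69703317e-01  2.55602648e-01 -4.17267311e-01  7.00138024e-04
 -8.95697668e-01  7.32395414e-01]
```

```bash
python3 -m creep '[[[0,-12,25],[0,0,-0.12],0.3],[[-2,-40,60],[0,0,-0.24],0.3],[[-4,-80,60],[0,0,-0.36],0.3],[[-6,-120,60],[0,0,-0.48],0.3],[[-8,-158,60],[0,0,-0.6],0.3],[[-10,-196,60],[0,0,-0.72],0.3],[[-12,-234,60],[0,0,-0.84],0.3],[[-14,-272,60],[0,0,-0.96],0.3],[[-16,-310,60],[0,0,-1.08],0.3],[[-18,-348,60],[0,0,-1.2],0.3],[[-20,-386,60],[0,0,-1.32],0.3],[[-22,-420,60],[0,0,-1.44],0.3]]'
python3 -m creep '[[[0,-15,-10],[0,0,-0.12],0.3],[[0,-20,-16],[0,0,-0.153],0.3],[[0,-20,-16],[0,0,-0.153],0.3],[[0,-20,-16],[0,0,-0.153],0.3]]'
python3 - <<'E'
from h import *
snap('wrist','w2');print(arm.read_state()['joints'])
E
```

```text
clock: 2.78
position: [472.7, -350.9, 207.7]
ee_rot: [-0.087, -0.701, 0.702, 0.084]
contact_force: [0.5, 0.4, 0.2]
gripper_width: 55.7
clock: 3.12
position: [472.2, -368.4, 190.0]
ee_rot: [-0.137, -0.694, 0.694, 0.136]
contact_force: [0.2, 0.4, 0.2]
gripper_width: 55.2
[-3.91801735e-01  3.71296166e-01 -1.19914542e-01  1.04313778e-04
 -1.07831454e+00  3.29797321e-03]
```

View pics/w2.png

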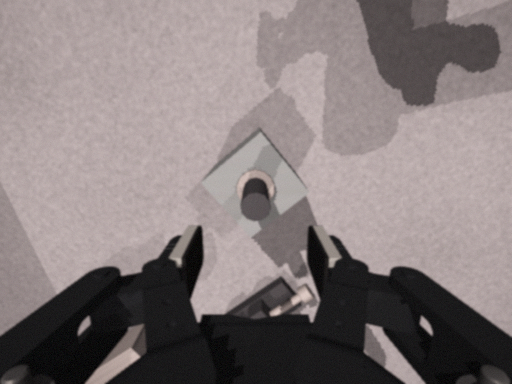

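Run:
```python
from h import *
np.set_printoptions(precision=1,suppress=True,linewidth=200)
st=dict(np.load('pics/w2_st.npz'));K,T=cam('wrist',st);d=np.load('pics/w2.npy');P=cloud(d,K,T)
m=(P[:,:,2]>134)&(P[:,:,2]<150)&(d>0);m[:,:215]=0;m[:,300:]=0;m[235:]=0
q=P[m];print(len(q),q.mean(0),cv2.minEnclosingCircle(q[:,:2].astype(np.float32)))
m=(P[:,:,2]>80)&(P[:,:,2]<100)&(d>0);m[:,:180]=0;m[:,330:]=0;m[245:]=0
q=P[m];print(len(q),q.mean(0),cv2.minAreaRect(q[:,:2].astype(np.float32)))
print(onplane((256,206),141,K,T),R.from_quat(st['ee_rot']).as_matrix())
```

```text
729 [ 471.2 -370.4  140.9] ((471.4819030761719, -369.56890869140625), 10.904775619506836)
4846 [ 470.  -373.5   85.9] ((471.61578369140625, -369.1376953125), (70.1496353149414, 70.4782943725586), 17.34747886657715)
[ 470.6 -369.5  141. ] [[-0.9  0.  -0.4]
 [ 0.4 -0.  -0.9]
 [-0.  -1.  -0. ]]
```

```bash
python3 -m creep '[[[-0.6,-0.8,-30],[0,0,0],0.1],[[-0.6,-0.8,-60],[0,0,0],0],[[-0.6,-0.8,-80],[0,0,0],0],[[-0.6,-0.8,-91],[0,0,0],0],[[-0.6,-0.8,-91],[0,0,0],0],[[-0.6,-0.8,-91],[0,0,0],-0.4],[[-0.6,-0.8,-91],[0,0,0],-1],[[-0.6,-0.8,-91],[0,0,0],-1],[[-0.6,-0.8,-91],[0,0,0],-1],[[-0.6,-0.8,-91],[0,0,0],-1],[[-0.6,-0.8,-91],[0,0,0],-1],[[-0.6,-0.8,-91],[0,0,0],-1]]'
```

```text
clock: 4.17
position: [472.3, -370.1, 100.3]
ee_rot: [-0.139, -0.693, 0.694, 0.136]
contact_force: [-0.7, 4.5, 6.8]
gripper_width: 20.8
```

```bash
python3 -m creep '[[[0,0,5],[0,0,0],-1],[[0,0,15],[0,0,0],-1],[[0,0,35],[0,0,0],-1],[[0,0,60],[0,0,0],-1],[[0,0,85],[0,0,0],-1],[[0,0,105],[0,0,0],-1],[[0,0,110],[0,0,0],-1],[[0,0,110],[0,0,0],-1],[[0,0,110],[0,0,0],-1]]'
python3 - <<'E'
from h import *
snap('wrist','w3')
E
```

```text
clock: 4.92
position: [470.5, -369.6, 207.2]
ee_rot: [0.137, 0.694, -0.693, -0.139]
contact_force: [-0.0, 0.4, -4.3]
gripper_width: 20.7
```

View pics/w3.png

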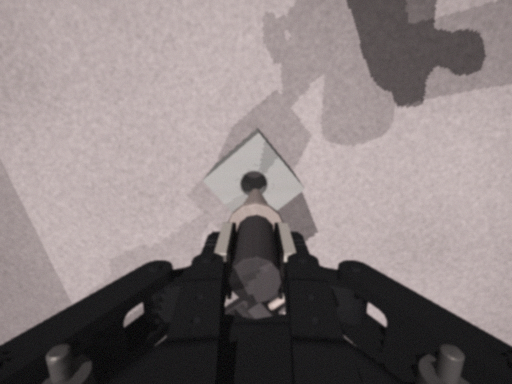

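Run:
```python
from h import *
np.set_printoptions(precision=1,suppress=True,linewidth=200)
p=cv2.imread('pics/w3.png');c=p[165:265,200:310]
cv2.imwrite('pics/w3c.png',cv2.resize(c,(770,700),interpolation=cv2.INTER_CUBIC))
st=dict(np.load('pics/w3_st.npz'));K,T=cam('wrist',st)
print(st['position'],T[:3,3],R.from_quat(st['ee_rot']).as_matrix())
tc=st['position']
Rm=R.from_quat(st['ee_rot']).as_matrix()
for y in (90,): print(proj(tc+Rm@np.array([0,y,0]),K,T))
d=np.load('pics/w3.npy');P=cloud(d,K,T)
print(P[184:212:2,248:266:2,2])
```

```text
[ 470.5 -369.6  207.2] [ 445.1 -430.6  350. ] [[-0.9 -0.  -0.4]
 [ 0.4  0.  -0.9]
 [ 0.  -1.  -0. ]]
[254.6 192.6]
[[ 41.2  38.4  35.4  36.   35.7  39.   44.5  51.5  62.3]
 [ 49.   45.1  45.1  44.6  44.7  47.7  52.7  58.6  68.6]
 [ 58.5 350.   53.6  51.8  52.9  57.2  60.9  66.6  74.1]
 [ 65.7  62.2 123.  125.9 127.1 122.5  68.7  72.7  81.4]
 [ 72.9 125.4 135.1 137.1 139.1 135.  123.3  80.3  84.7]
 [ 80.3 142.8 146.1 146.9 149.3 145.9 142.2  85.3  -0.6]
 [144.5 153.3 155.1 158.4 158.6 155.3 152.2 144.7  84.1]
 [159.3 162.5 163.6 166.6 168.1 165.2 161.3 158.7  84.4]
 [170.  170.9 171.4 171.7 173.7 171.8 171.7 167.3 162. ]
 [174.4 194.  194.  194.8 194.5 194.9 193.3 171.4 170.4]
 [196.  197.3 198.  197.6 197.3 198.8 197.4 196.3 195.1]
 [198.5 197.1 198.  198.7 197.2 198.5 197.9 198.2 198.2]
 [198.1 197.7 197.5 197.9 198.6 199.1 197.7 197.3 198.5]
 [198.7 350.  198.5 197.2 197.2 198.6 198.2 198.1 198.5]]
```

View pics/w3c.png

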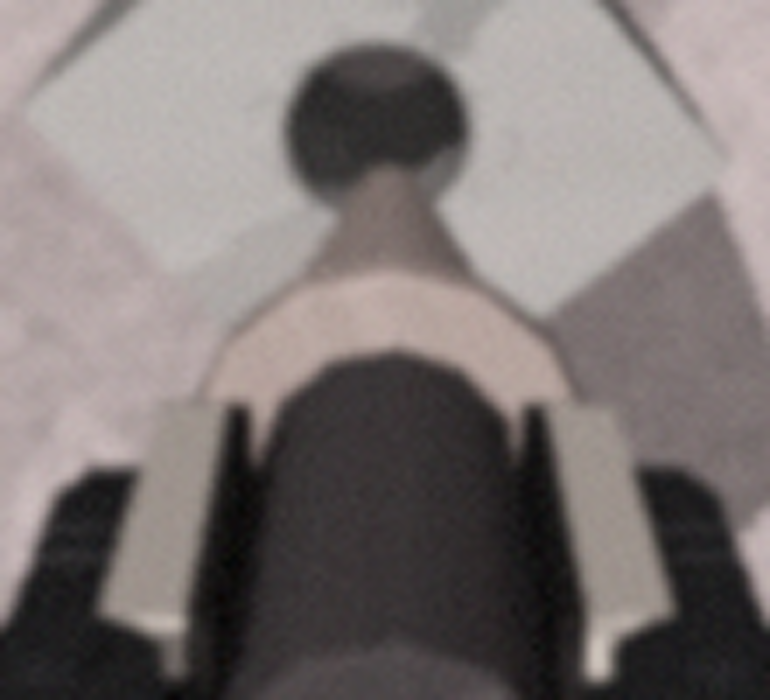

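Run:
```python
from h import *
np.set_printoptions(precision=2,suppress=True,linewidth=200)
st=dict(np.load('pics/w3_st.npz'));K,T=cam('wrist',st);Rm=R.from_quat(st['ee_rot']).as_matrix()
px=lambda x,y:(200+(x+.5)/7-.5,165+(y+.5)/7-.5)
for n,xy,z,r in(('tip',(388,165),115,4),('collar',(393,270),198,17),('collarL',(225,362),198,0),('collarR',(562,362),198,0),('griptop',(398,352),198,11),('stand hole near',(378,42),85,12.75)):
    w=onplane(px(*xy),z,K,T); t=Rm.T@(w-st['position']); print(n,w,t-[0,0,r])
# collar depth fit
d=np.load('pics/w3.npy');P=cloud(d,K,T);m=(P[...,2]>195.5)&(P[...,2]<201);m[:,:225]=0;m[:,285:]=0;m[:195]=0;m[225:]=0
q=(P[m]-st['position'])@Rm;print(len(q),q.min(0),q.max(0))
m[:]=False
print(Rm)
```

```text
tip [ 468.74 -372.35  115.  ] [ 0.38 92.15 -0.65]
collar [ 463.37 -384.68  198.  ] [ 0.77  9.14 -0.29]
collarL [ 479.05 -382.67  198.  ] [-12.94   9.12   8.85]
collarR [ 453.66 -372.1   198.  ] [14.56  9.17  8.8 ]
griptop [ 465.69 -378.04  198.  ] [ 1.18  9.15 -1.31]
stand hole near [ 466.37 -381.44   85.  ] [ -0.97 122.14  -0.07]
690 [-15.19   6.16   3.9 ] [15.85 11.59 16.63]
[[-0.92 -0.   -0.38]
 [ 0.38  0.   -0.92]
 [ 0.   -1.   -0.  ]]
```

```bash
python3 -m creep '[[[4,20,0],[0,0,0],-1],[[12,56,0],[0,0,0],-1],[[20,94,0],[0,0,0],-1],[[28,132,0],[0,0,0],-1],[[36,170,0],[0,0,0],-1],[[44,208,0],[0,0,0],-1],[[52,246,0],[0,0,0],-1],[[60,284,0],[0,0,0],-1],[[68,322,0],[0,0,0],-1],[[76,360,0],[0,0,0],-1],[[84,390,0],[0,0,0],-1],[[88,408,0],[0,0,0],-1]]'
python3 -m creep '[[[0,3,0],[0,0,0],-1],[[0,3,-5],[0,0,0],-1],[[0,3,-10],[0,0,0],-1],[[0,3,-10],[0,0,0],-1],[[0,3,-10],[0,0,0],-1]]'
python3 - <<'E'
from h import *
st,p,d=snap('wrist','w4');print(st['position'],st['contact_force'],st['wrist_torque'])
c=p[140:280,180:340,::-1];cv2.imwrite('pics/w4c.png',cv2.resize(c,(800,600)[:2] if 0 else (640,560),interpolation=cv2.INTER_CUBIC))
E
```

```text
clock: 5.97
position: [559.1, 41.0, 206.3]
ee_rot: [-0.136, -0.693, 0.694, 0.138]
contact_force: [1.3, -1.0, -3.3]
gripper_width: 20.9
clock: 6.38
position: [558.4, 39.6, 197.2]
ee_rot: [-0.138, -0.693, 0.694, 0.139]
contact_force: [0.0, 0.5, -3.4]
gripper_width: 20.6
[558.4299461   39.5880885  197.21051186] [ 0.01471455  0.51022892 -3.44356089] [-0.01946217 -0.06924182  0.00046624]
```

View pics/w4c.png

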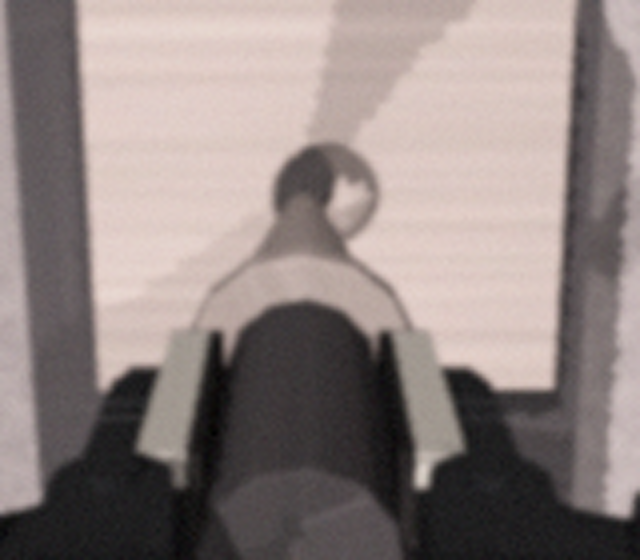

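```bash
cat >> h.py <<'E'
from scipy.optimize import least_squares
def fit(q,r):
    return least_squares(lambda c:np.hypot(*(q-c[:2]).T)-r,q.mean(0)).x
E
python3 - <<'E'
from h import *
np.set_printoptions(precision=2,suppress=True,linewidth=200)
st=dict(np.load('pics/w4_st.npz'));K,T=cam('wrist',st);Rm=R.from_quat(st['ee_rot']).as_matrix()
px=lambda x,y:(180+(x+.5)/4-.5,140+(y+.5)/4-.5)
on=lambda xy,z:Rm.T@(onplane(px(*xy),z,K,T)-st['position'])
rim=np.array([on(a,87)[[0,2]] for a in[(274,190),(380,190),(325,141),(285,163),(366,160),(370,215)]])
print('rim tool xz',fit(rim,12), 'tip',on((308,198),105)-[0,0,4],'collar',on((304,255),188)-[0,0,17])
arc=np.array([on(a,74.5)[[0,2]] for a in[(321,150),(330,165),(333,180),(330,195),(324,205)]])
print('bush',arc,fit(np.vstack([arc]),12))
E
```

```text
rim tool xz [ 6.12 -0.97] tip [ 1.78 92.22 -1.54] collar [ 0.72  9.24 -0.46]
bush [[ 5.07  6.15]
 [ 7.26  2.45]
 [ 8.   -1.28]
 [ 7.3  -5.03]
 [ 5.85 -7.55]] [-4.17 -1.29]
```

```bash
python3 -m creep '[[[1,-0.4,-6],[0,0,0],-1],[[1,-0.4,-12],[0,0,0],-1],[[1,-0.4,-16],[0,0,0],-1],[[1,-0.4,-20],[0,0,0],-1],[[1,-0.4,-23],[0,0,0],-1],[[1,-0.4,-23],[0,0,0],-1]]'
```

```text
clock: 6.93
position: [559.8, 40.4, 174.3]
ee_rot: [-0.137, -0.693, 0.694, 0.138]
contact_force: [0.5, 0.5, -3.8]
gripper_width: 20.8
```

```bash
python3 -m creep '[[[0,0,-2],[0,0,0],-1],[[0,0,-4],[0,0,0],-1],[[0,0,-6],[0,0,0],-1],[[0,0,-6],[0,0,0],-1]]'
```

```text
clock: 7.27
position: [560.0, 40.6, 168.9]
ee_rot: [-0.137, -0.694, 0.694, 0.138]
contact_force: [-1.1, 0.0, -3.3]
gripper_width: 20.8
```

```bash
python3 -m creep '[[[0,0,-2],[0,0,0],-1],[[0,0,-4],[0,0,0],-1],[[0,0,-6],[0,0,0],-1],[[0,0,-8],[0,0,0],-1],[[0,0,-8],[0,0,0],-1]]'
```

```text
clock: 7.68
position: [559.6, 40.6, 160.7]
ee_rot: [-0.137, -0.693, 0.694, 0.138]
contact_force: [-1.9, 0.9, -2.2]
gripper_width: 20.7
```

```bash
python3 -m creep '[[[0.4,-0.2,0],[0,0,0],-1],[[0.8,-0.3,-1],[0,0,0],-1],[[1.2,-0.5,-2],[0,0,0],-1],[[1.5,-0.6,-2],[0,0,0],-1],[[1.5,-0.6,-2],[0,0,0],-1],[[1.5,-0.6,-2],[0,0,0],-1]]'
python3 -m creep '[[[0.4,-0.2,0],[0,0,0],-1],[[0.8,-0.3,-1],[0,0,0],-1],[[1.2,-0.5,-2],[0,0,0],-1],[[1.5,-0.6,-2],[0,0,0],-1],[[1.5,-0.6,-2],[0,0,0],-1],[[1.5,-0.6,-2],[0,0,0],-1]]'
```

```text
clock: 8.18
position: [561.6, 39.9, 159.3]
ee_rot: [-0.138, -0.693, 0.694, 0.138]
contact_force: [-3.7, 1.3, 0.2]
gripper_width: 20.7
clock: 8.68
position: [563.3, 39.3, 157.2]
ee_rot: [0.138, 0.694, -0.694, -0.138]
contact_force: [-3.6, 1.3, -1.2]
gripper_width: 20.6
```

```bash
python3 -m creep '[[[0,0,-2],[0,0,0],-1],[[0,0,-4],[0,0,0],-1],[[0,0,-6],[0,0,0],-1],[[0,0,-8],[0,0,0],-1],[[0,0,-10],[0,0,0],-1],[[0,0,-10],[0,0,0],-1]]'
python3 -m creep '[[[0,0,-2],[0,0,0],-1],[[0,0,-4],[0,0,0],-1],[[0,0,-6],[0,0,0],-1],[[0,0,-8],[0,0,0],-1],[[0,0,-10],[0,0,0],-1],[[0,0,-10],[0,0,0],-1]]'
```

```text
clock: 9.18
position: [563.2, 39.4, 146.6]
ee_rot: [-0.138, -0.694, 0.694, 0.138]
contact_force: [-2.9, 1.8, -2.0]
gripper_width: 20.8
clock: 9.68
position: [563.1, 39.3, 136.7]
ee_rot: [-0.138, -0.694, 0.694, 0.138]
contact_force: [-2.7, 1.7, -1.4]
gripper_width: 20.5
```

```bash
python3 -m creep '[[[0,0,-2],[0,0,0],-1],[[0,0,-4],[0,0,0],-1],[[0,0,-6],[0,0,0],-1],[[0,0,-8],[0,0,0],-1],[[0,0,-10],[0,0,0],-1],[[0,0,-10],[0,0,0],-1]]'
python3 -m creep '[[[0,0,-2],[0,0,0],-1],[[0,0,-4],[0,0,0],-1],[[0,0,-6],[0,0,0],-1],[[0,0,-6],[0,0,0],-1]]'
```

```text
clock: 10.18
position: [563.2, 39.4, 126.7]
ee_rot: [-0.138, -0.694, 0.694, 0.138]
contact_force: [-3.7, 1.6, -0.9]
gripper_width: 20.3
clock: 10.52
position: [563.1, 39.3, 120.6]
ee_rot: [-0.138, -0.694, 0.694, 0.138]
contact_force: [-2.2, 0.9, -1.8]
gripper_width: 20.7
```

```bash
python3 -m creep '[[[0,0,-1],[0,0,0],-1],[[0,0,-2],[0,0,0],-1],[[0,0,-3],[0,0,0],-1],[[0,0,-4],[0,0,0],-1],[[0,0,-4],[0,0,0],-1]]'
```

```text
clock: 10.93
position: [563.2, 39.3, 117.1]
ee_rot: [-0.138, -0.694, 0.694, 0.138]
contact_force: [-4.7, 1.4, -1.6]
gripper_width: 20.6
```

```bash
python3 -m creep '[[[0,0,-1],[0,0,0],-1],[[0,0,-2],[0,0,0],-1],[[0,0,-3],[0,0,0],-1],[[0,0,-3],[0,0,0],-1]]'; python3 -c "
from h import *
print(arm.read_state()['wrist_torque'])"
```

```text
clock: 11.27
position: [563.2, 39.3, 114.1]
ee_rot: [-0.138, -0.694, 0.694, 0.138]
contact_force: [-3.1, 1.5, -0.7]
gripper_width: 20.4
[0.4019549  1.06707442 0.02439453]
```

```bash
python3 -m creep '[[[0,0,-1],[0,0,0],-1],[[0,0,-2],[0,0,0],-1],[[0,0,-2],[0,0,0],-1]]'
```

```text
clock: 11.52
position: [563.3, 39.3, 112.1]
ee_rot: [-0.138, -0.694, 0.694, 0.138]
contact_force: [-3.9, 0.8, -1.2]
gripper_width: 20.5
```

```bash
python3 -m creep '[[[0,0,-1],[0,0,0],-1],[[0,0,-2],[0,0,0],-1],[[0,0,-2],[0,0,0],-1]]'
```

```text
clock: 11.77
position: [563.3, 39.3, 110.1]
ee_rot: [0.138, 0.694, -0.694, -0.138]
contact_force: [-3.7, 2.4, -0.7]
gripper_width: 20.8
```

```bash
python3 -m creep '[[[0,0,-1],[0,0,0],-1],[[0,0,-2],[0,0,0],-1],[[0,0,-2],[0,0,0],-1]]'
```

```text
clock: 12.02
position: [563.3, 39.4, 108.1]
ee_rot: [0.138, 0.694, -0.694, -0.138]
contact_force: [-3.8, 1.0, -1.3]
gripper_width: 20.8
```

```bash
python3 -m creep '[[[0,0,-1],[0,0,0],-1],[[0,0,-2],[0,0,0],-1],[[0,0,-3],[0,0,0],-1],[[0,0,-3],[0,0,0],-1]]'
```

```text
clock: 12.35
position: [563.3, 39.4, 105.1]
ee_rot: [0.138, 0.694, -0.694, -0.138]
contact_force: [-3.8, 0.5, -1.4]
gripper_width: 20.8
```

```bash
python3 -m creep '[[[0,0,-0.7],[0,0,0],-1],[[0,0,-1.4],[0,0,0],-1],[[0,0,-1.4],[0,0,0],-1]]'
```

```text
clock: 12.6
position: [563.2, 39.4, 103.8]
ee_rot: [0.138, 0.694, -0.694, -0.138]
contact_force: [-4.1, 1.7, -2.3]
gripper_width: 20.6
```

```bash
python3 -m creep '[[[0,0,-0.7],[0,0,0],-1],[[0,0,-1],[0,0,0],-1],[[0,0,-1],[0,0,0],-1]]'
python3 - <<'E'
from h import *
snap('wrist','w5')
E
```

```text
clock: 12.85
position: [563.3, 39.4, 102.9]
ee_rot: [0.138, 0.694, -0.694, -0.138]
contact_force: [-3.9, 0.8, -0.5]
gripper_width: 20.6
```

View pics/w5.png

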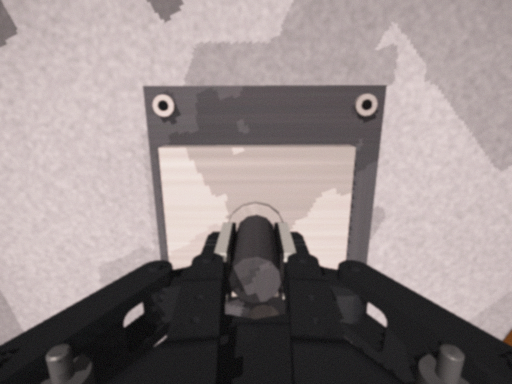

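```bash
python3 -m creep '[[[0,0,-0.5],[0,0,0],-1],[[0,0,-0.5],[0,0,0],-1]]';python3 -m creep '[[[0,0,-0.5],[0,0,0],-1],[[0,0,-0.5],[0,0,0],-1]]'
```

```text
clock: 13.07
position: [563.3, 39.4, 102.4]
ee_rot: [0.138, 0.694, -0.694, -0.138]
contact_force: [-3.6, 2.1, -0.6]
gripper_width: 20.7
clock: 13.23
position: [563.3, 39.3, 102.3]
ee_rot: [-0.138, -0.694, 0.694, 0.138]
contact_force: [-4.0, 2.1, 0.9]
gripper_width: 20.8
```

```bash
python3 -m creep '[[[0,0,-0.4],[0,0,0],-1],[[0,0,-0.4],[0,0,0],-1]]'
```

```text
clock: 13.4
position: [563.3, 39.4, 102.3]
ee_rot: [-0.138, -0.694, 0.694, 0.137]
contact_force: [-5.2, 1.2, 4.2]
gripper_width: 20.9
```

```bash
python3 -m creep '[[[0,0,-0.4],[0,0,0],-1],[[0,0,-0.4],[0,0,0],-1]]'
python3 - <<'E'
from h import *
np.set_printoptions(precision=2,suppress=True)
st=arm.read_state();K,T=cam('wrist',st);p,d=arm.get_image('wrist');P=cloud(d,K,T)
print(P[205:216:2,240:272:4,2]); print(P[170:190,200:300,2].mean())
E
```

```text
clock: 13.57
position: [563.4, 39.4, 102.2]
ee_rot: [-0.138, -0.694, 0.694, 0.137]
contact_force: [-5.8, 2.1, 5.6]
gripper_width: 20.6
[[86.47 92.68 93.32 93.37 92.74 92.12 91.89 90.84]
 [91.88 93.35 92.1  93.98 92.91 93.31 92.42 91.81]
 [91.75 93.21 93.76 92.52 92.68 92.59 92.27 93.06]
 [93.74 92.86 94.05 93.11 93.38 92.33 92.87 92.78]
 [92.86 92.98 94.38 93.38 94.02 92.96 93.73 92.61]
 [92.34 93.9  93.27 94.69 94.74 94.01 93.64 92.99]]
88.01405898107801
```

```bash
python3 -m creep '[[[0,0,-0.3],[0,0,0],-1],[[0,0,-0.3],[0,0,0],-1],[[0,0,-0.3],[0,0,0],-1]]'; python3 -m creep '[[[0,0,0],[0,0,0],-0.2],[[0,0,0],[0,0,0],0],[[0,0,0],[0,0,0],0],[[0,0,0.5],[0,0,0],0],[[0,0,0.5],[0,0,0],0]]'
```

```text
clock: 13.87
position: [563.4, 39.4, 102.2]
ee_rot: [-0.138, -0.694, 0.694, 0.137]
contact_force: [-5.6, 2.4, 7.2]
gripper_width: 20.5
clock: 14.28
position: [563.9, 39.3, 101.5]
ee_rot: [0.138, 0.694, -0.693, -0.137]
contact_force: [-0.5, -0.6, -0.7]
gripper_width: 42.5
```

Free. Raise and look.

```bash
python3 -m creep '[[[0,0,10],[0,0,0],0],[[0,0,30],[0,0,0],0],[[0,0,60],[0,0,0],0],[[0,0,90],[0,0,0],0],[[0,0,110],[0,0,0],0],[[0,0,110],[0,0,0],0],[[0,0,110],[0,0,0],0]]'
python3 - <<'E'
from h import *
np.set_printoptions(precision=2,suppress=True)
st,p,d=snap('wrist','w6');print(st['position'],st['joints'])
snap('side','s6');snap('scene','c6')
K,T=cam('wrist',st);P=cloud(d,K,T)
m=(P[...,2]>91)&(P[...,2]<96)
nl,L,S,ce=cv2.connectedComponentsWithStats(m.astype(np.uint8))
for i in range(1,nl):
    if S[i,4]>60:q=P[L==i];print(ce[i],S[i,4],q.mean(0),cv2.minEnclosingCircle(q[:,:2].astype(np.float32)))
m=(P[...,2]>138)&(P[...,2]<150)
nl,L,S,ce=cv2.connectedComponentsWithStats(m.astype(np.uint8))
for i in range(1,nl):
    if S[i,4]>60:q=P[L==i];print(ce[i],S[i,4],q.mean(0),cv2.minEnclosingCircle(q[:,:2].astype(np.float32)))
E
```

```text
clock: 14.87
position: [564.0, 39.6, 213.4]
ee_rot: [0.139, 0.694, -0.693, -0.136]
contact_force: [-0.8, 0.1, -1.3]
gripper_width: 42.9
[563.99  39.58 213.44] [ 0.36  0.3  -0.17  0.   -1.1  -0.75]
[256.15 176.98] 393 [560.52  34.04  93.09] ((562.93359375, 39.732017517089844), 16.846538543701172)
[256.06 197.95] 581 [562.75  39.13 142.96] ((562.9143676757812, 39.66213607788086), 10.8132905960083)
```

View pics/w6.png

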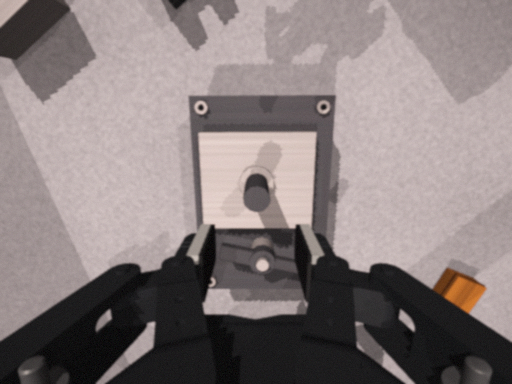

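Run:
```python
from h import *
np.set_printoptions(precision=2,suppress=True)
for n in('w1','s6','c6'):
    st=dict(np.load(f'pics/{n}_st.npz'));K,T=cam({'w':'wrist','s':'side','c':'scene'}[n[0]],st);d=np.load(f'pics/{n}.npy');P=cloud(d,K,T)
    D=np.hypot(P[...,0]-518,P[...,1]-141)
    for lo,hi in((125,136),(108,125),(98,107)):
        m=(P[...,2]>lo)&(P[...,2]<hi)&(D<45)
        if n=='w1': m[:,160:]=0;m[235:]=0
        q=P[m]; 
        if len(q)>3:print(n,lo,len(q),q.mean(0),cv2.minEnclosingCircle(q[:,:2].astype(np.float32)))
```

```text
w1 125 607 [527.12 152.93 130.18] ((525.8134155273438, 154.61868286132812), 8.835970878601074)
w1 108 387 [527.22 148.84 116.85] ((525.7371215820312, 154.00376892089844), 8.811583518981934)
w1 98 1207 [544.57 139.62 104.41] ((538.265625, 137.99322509765625), 25.485977172851562)
s6 125 25 [526.96 153.32 129.83] ((527.1070556640625, 153.45213317871094), 9.678823471069336)
s6 108 26 [526.49 149.66 114.74] ((536.2276611328125, 150.30746459960938), 19.263731002807617)
s6 98 45 [540.83 142.69 102.85] ((538.5231323242188, 144.0179443359375), 24.393760681152344)
c6 125 28 [526.95 156.96 130.57] ((525.384521484375, 156.1094970703125), 8.809396743774414)
c6 108 28 [531.82 157.69 117.33] ((534.1436157226562, 154.98605346679688), 13.592679977416992)
c6 98 59 [545.04 145.35 104.07] ((542.6204833984375, 147.02847290039062), 25.88047218322754)
```

Run:
```python
import cv2
p=cv2.imread('pics/w1.png')[0:250,60:200];cv2.imwrite('pics/w1k.png',cv2.resize(p,(336,600),interpolation=cv2.INTER_CUBIC))
```

```text
(no output)
```

View pics/w1k.png

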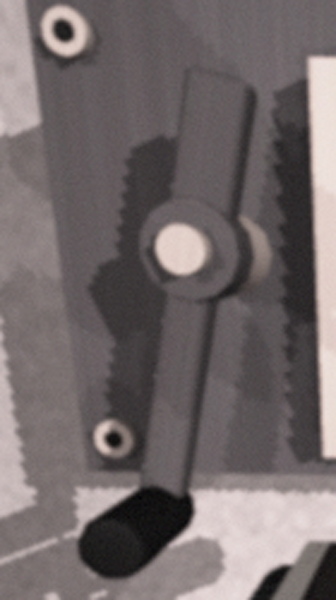

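```bash
python3 -m creep '[[[-4,12,0],[0,0,0.12],0],[[-8,24,0],[0,0,0.24],0],[[-12,36,0],[0,0,0.36],0],[[-16,48,0],[0,0,0.48],0],[[-20,60,0],[0,0,0.6],0],[[-24,72,0],[0,0,0.72],0],[[-28,84,0],[0,0,0.84],0],[[-32,96,0],[0,0,0.96],0],[[-36,108,0],[0,0,1.08],0],[[-38,114.7,0],[0,0,1.2],0],[[-38,114.7,-20],[0,0,1.32],0],[[-38,114.7,-30],[0,0,1.36],0]]'; python3 -m creep '[[[0,0,-5],[0,0,0],0],[[0,0,-5],[0,0,0],0],[[0,0,-5],[0,0,0],0]]'
python3 - <<'E'
from h import *
np.set_printoptions(precision=2,suppress=True)
st,p,d=snap('wrist','w7');print(st['joints'])
K,T=cam('wrist',st);P=cloud(d,K,T)
D=np.hypot(P[...,0]-526,P[...,1]-154);m=(P[...,2]>125)&(P[...,2]<136)&(D<25);q=P[m];print(q.mean(0),cv2.minEnclosingCircle(q[:,:2].astype(np.float32)))
E
```

```text
clock: 16.02
position: [524.0, 154.2, 178.9]
ee_rot: [-0.332, 0.625, -0.625, 0.329]
contact_force: [-0.7, -0.2, -0.6]
gripper_width: 42.6
clock: 16.27
position: [525.3, 153.8, 175.9]
ee_rot: [0.329, -0.626, 0.626, -0.328]
contact_force: [0.5, 0.6, 0.6]
gripper_width: 42.5
[ 0.58  0.3  -0.26  0.   -1.01  0.39]
[526.78 155.39 130.55] ((525.8817749023438, 155.97146606445312), 8.956389427185059)
```

View pics/w7.png

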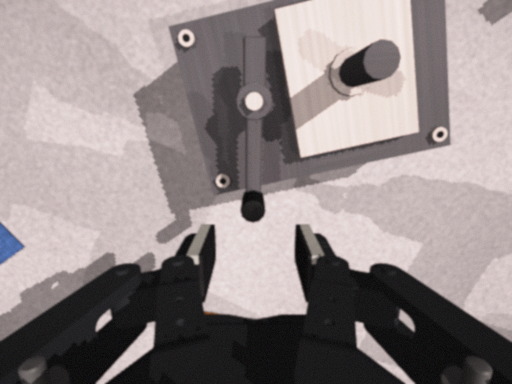

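```bash
python3 -m creep '[[[0.4,1.5,-20],[0,0,0],0],[[0.4,1.5,-40],[0,0,0],0],[[0.4,1.5,-55],[0,0,0],0],[[0.4,1.5,-64],[0,0,0],0],[[0.4,1.5,-64],[0,0,0],-0.3],[[0.4,1.5,-64],[0,0,0],-0.3],[[0.4,1.5,-64],[0,0,0],-0.3]]'
python3 - <<'E'
import numpy as np
# arc: knob angle from 146deg down; rotation about pivot
piv=np.array([587,112.8]);k=np.array([525.9,155.2]);v=k-piv;print(np.hypot(*v),np.degrees(np.arctan2(v[1],v[0])))
for dd in range(0,84,4):
    a=-np.radians(dd);Rr=np.array([[np.cos(a),-np.sin(a)],[np.sin(a),np.cos(a)]]);print(dd,(Rr@v-v).round(1),round(a,3))
E
```

```text
clock: 16.9
position: [526.6, 156.0, 113.6]
ee_rot: [0.328, -0.626, 0.626, -0.33]
contact_force: [0.1, 1.3, 0.8]
gripper_width: 30.4
74.37049145998702 145.24150393706967
0 [0. 0.] -0.0
4 [3.1 4.2] -0.07
8 [6.5 8.1] -0.14
12 [10.2 11.8] -0.209
16 [14.1 15.2] -0.279
20 [18.2 18.3] -0.349
24 [22.5 21.2] -0.419
28 [27.1 23.7] -0.489
32 [31.8 25.9] -0.559
36 [36.6 27.8] -0.628
40 [41.5 29.4] -0.698
44 [46.6 30.5] -0.768
48 [51.7 31.4] -0.838
52 [56.9 31.9] -0.908
56 [62.1 32. ] -0.977
60 [67.3 31.7] -1.047
64 [72.4 31.1] -1.117
68 [77.5 30.1] -1.187
72 [82.5 28.8] -1.257
76 [87.5 27.1] -1.326
80 [92.2 25.1] -1.396
```

```bash
python3 -m creep '[[[3.1,4.2,0],[0,0,-0.07],-0.3],[[6.5,8.1,0],[0,0,-0.14],-0.3],[[10.2,11.8,0],[0,0,-0.209],-0.3],[[14.1,15.2,0],[0,0,-0.279],-0.3],[[18.2,18.3,0],[0,0,-0.349],-0.3],[[22.5,21.2,0],[0,0,-0.419],-0.3],[[27.1,23.7,0],[0,0,-0.489],-0.3],[[31.8,25.9,0],[0,0,-0.559],-0.3],[[36.6,27.8,0],[0,0,-0.628],-0.3],[[41.5,29.4,0],[0,0,-0.698],-0.3]]'
```

```text
clock: 17.73
position: [567.2, 184.5, 113.6]
ee_rot: [0.094, -0.701, 0.701, -0.094]
contact_force: [-1.5, -2.5, -0.1]
gripper_width: 29.7
```

```bash
python3 -m creep '[[[5.1,1.1,0],[0,0,-0.07],-0.3],[[10.2,2,0],[0,0,-0.14],-0.3],[[15.4,2.5,0],[0,0,-0.21],-0.3],[[20.6,2.6,0],[0,0,-0.28],-0.3],[[25.8,2.3,0],[0,0,-0.35],-0.3],[[30.9,1.7,0],[0,0,-0.42],-0.3],[[36,0.7,0],[0,0,-0.49],-0.3],[[41,-0.6,0],[0,0,-0.56],-0.3],[[41,-0.6,0],[0,0,-0.56],-0.3]]'
```

```text
clock: 18.48
position: [609.0, 184.2, 113.5]
ee_rot: [0.103, 0.7, -0.699, -0.102]
contact_force: [0.3, -0.6, -0.6]
gripper_width: 29.8
```

```bash
python3 -m creep '[[[2.5,-0.8,0],[0,0,-0.035],-0.3],[[5,-1.7,0],[0,0,-0.07],-0.3],[[7.3,-2.6,0],[0,0,-0.1],-0.3],[[7.3,-2.6,0],[0,0,-0.1],-0.3]]'
```

```text
clock: 18.82
position: [615.8, 181.9, 113.3]
ee_rot: [0.137, 0.694, -0.693, -0.136]
contact_force: [-0.9, 0.1, 0.2]
gripper_width: 29.7
```

```bash
python3 -m creep '[[[1,-0.4,0],[0,0,0],-0.3],[[1.5,-0.6,0],[0,0,0],-0.3],[[1.5,-0.6,0],[0,0,0],-0.3]]'
```

```text
clock: 19.07
position: [617.1, 181.5, 112.8]
ee_rot: [0.137, 0.694, -0.694, -0.136]
contact_force: [-0.2, 0.9, 1.5]
gripper_width: 29.9
```

Run:
```python
from h import *
st,p,d=snap('wrist','w8')
```

```text
(no output)
```

View pics/w8.png

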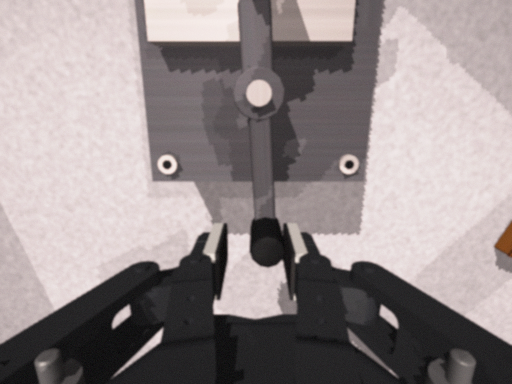

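```bash
python3 -m creep '[[[1,-0.4,0],[0,0,0],-0.3],[[2,-0.8,0],[0,0,0],-0.3],[[2,-0.8,0],[0,0,0],-0.3]]'; python3 -m creep '[[[1,-0.4,0],[0,0,0],-0.3],[[2,-0.8,0],[0,0,0],-0.3],[[2,-0.8,0],[0,0,0],-0.3]]'
```

```text
clock: 19.37
position: [619.2, 180.5, 112.4]
ee_rot: [0.137, 0.694, -0.694, -0.137]
contact_force: [-0.4, 1.8, 0.6]
gripper_width: 29.7
clock: 19.62
position: [619.7, 180.2, 112.2]
ee_rot: [0.136, 0.694, -0.694, -0.138]
contact_force: [-4.3, 4.6, 2.7]
gripper_width: 29.9
```

```bash
python3 -m creep '[[[0.5,-0.2,0],[0,0,0],-0.3],[[1,-0.4,0],[0,0,0],-0.3],[[1,-0.4,0],[0,0,0],-0.3]]'
```

```text
clock: 19.87
position: [619.8, 180.2, 112.1]
ee_rot: [-0.135, -0.694, 0.694, 0.139]
contact_force: [-8.0, 6.0, 4.0]
gripper_width: 29.9
```

```bash
python3 -m creep '[[[0.5,-0.2,0],[0,0,0],-0.3],[[0.5,-0.2,0],[0,0,0],-0.3]]'; python3 -m creep '[[[-4,1.6,0],[0,0,0],-0.2],[[-5,2,0],[0,0,0],0],[[-5,2,0],[0,0,0],0],[[-5,2,0],[0,0,0],0],[[-5,2,20],[0,0,0],0],[[-5,2,50],[0,0,0],0],[[-5,2,80],[0,0,0],0],[[-5,2,80],[0,0,0],0],[[-5,2,80],[0,0,0],0]]'
python3 - <<'E'
from h import *
np.set_printoptions(precision=2,suppress=True)
st,p,d=snap('wrist','w9')
snap('side','s9');snap('scene','c9')
K,T=cam('wrist',st);P=cloud(d,K,T)
D=np.hypot(P[...,0]-614,P[...,1]-182);m=(P[...,2]>125)&(P[...,2]<136)&(D<25);q=P[m];print(q.mean(0),cv2.minEnclosingCircle(q[:,:2].astype(np.float32)))
E
```

```text
clock: 20.03
position: [619.8, 180.1, 112.1]
ee_rot: [-0.135, -0.694, 0.694, 0.139]
contact_force: [-8.8, 6.7, 4.9]
gripper_width: 29.8
clock: 20.78
position: [618.8, 181.1, 194.8]
ee_rot: [0.139, 0.695, -0.693, -0.136]
contact_force: [-0.3, 0.5, -0.1]
gripper_width: 42.6
[613.41 181.25 130.58] ((613.6519165039062, 182.0196075439453), 8.982563972473145)
```

View pics/w9.png

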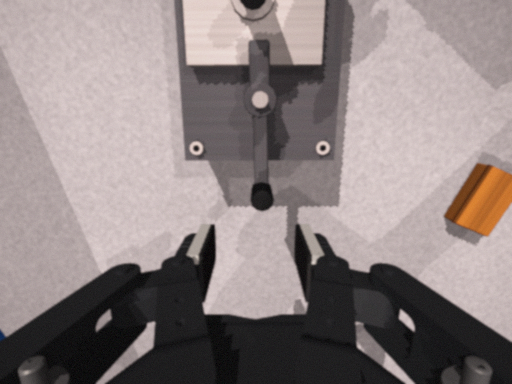

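```bash
python3 -m creep '[[[-10,-30,20],[0,0,0],0],[[-22,-65,40],[0,0,0],0],[[-36,-100,60],[0,0,0],0],[[-45,-120,70],[0,0,0],0],[[-45,-120,70],[0,0,0],0],[[-45,-120,70],[0,0,0],0],[[-45,-120,70],[0,0,0],0]]'
python3 - <<'E'
from h import *
np.set_printoptions(precision=2,suppress=True)
st,p,d=snap('wrist','w10');K,T=cam('wrist',st);P=cloud(d,K,T)
D=np.hypot(P[...,0]-563,P[...,1]-40)
for lo,hi in((91,96),(138,150)):
    q=P[(P[...,2]>lo)&(P[...,2]<hi)&(D<22)];print(np.median(q,0),cv2.minEnclosingCircle(q[:,:2].astype(np.float32)))
D=np.hypot(P[...,0]-614,P[...,1]-182);q=P[(P[...,2]>125)&(P[...,2]<136)&(D<25)];print(len(q)and cv2.minEnclosingCircle(q[:,:2].astype(np.float32)))
for n,f in(('scene','c9'),('side','s9')):
    a=np.load(f'pics/{n}0.npy');b=np.load(f'pics/{f}.npy');K,T=cam(n)
    A=cloud(a,K,T);B=cloud(b,K,T)
    for nm,c,hi in(('vise',(535,-190),60),('gauge',(730,-200),60),('case',(383,314),35)):
        r=[]
        for X in(A,B):
            m=(np.hypot(X[...,0]-c[0],X[...,1]-c[1])<75)&(X[...,2]>12)&(X[...,2]<hi);r.append(X[m].mean(0))
        print(n,nm,*r)
E
```

```text
clock: 21.52
position: [572.2, 61.1, 260.9]
ee_rot: [-0.136, -0.693, 0.694, 0.138]
contact_force: [-0.4, -0.8, -0.5]
gripper_width: 42.6
[558.25  31.95  93.12] ((563.0689086914062, 39.53261947631836), 16.703773498535156)
[562.85  39.46 143.07] ((563.1409301757812, 39.65679931640625), 10.889069557189941)
((613.9673461914062, 181.79727172851562), 9.03520393371582)
scene vise [ 541.94 -184.01   33.38] [ 541.44 -184.     33.44]
scene gauge [ 737.3  -199.37   41.9 ] [ 737.21 -199.4    42.12]
scene case [386.47 317.47  24.37] [386.49 317.55  24.45]
side vise [ 533.95 -194.4    31.42] [ 533.75 -194.41   31.43]
side gauge [ 728.52 -211.22   42.45] [ 728.72 -211.25   42.42]
side case [382.14 311.85  24.62] [381.54 310.87  24.97]
```

View pics/w10.png

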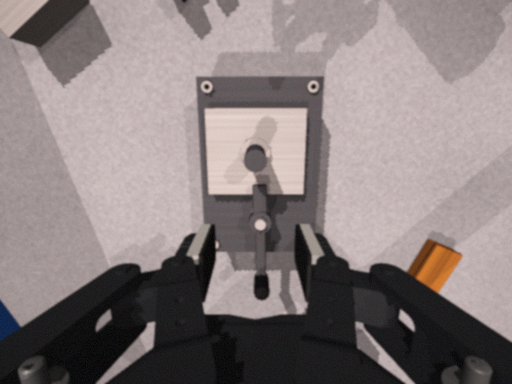

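View pics/s9.png

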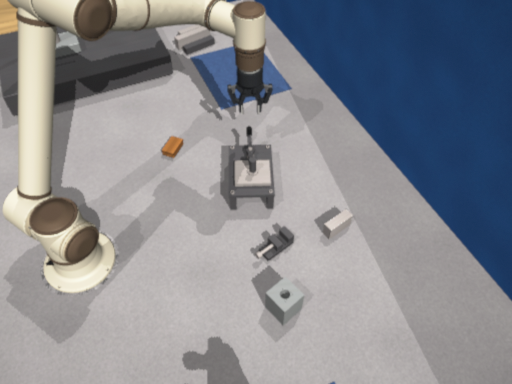

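```bash
python3 -c "
from bench import arm
print(arm.job_done())"
```

```text
the job is handed in; nothing more can be done
None
```

The drift is home in the fixture, the clamp lever is over at its stop, and I handed the job in at about 21.5 s with the gripper clear of everything.

- **Finding the lower hole:** Looking down the plate hole, I measured the lower hole about 9.4 mm to the base's +x side.
- **Insertion:** I took the drift from the stand, entered off-centre, drew the plate across and lowered the drift until it stopped. The plate slid at about 4 N, and the final push was about 11 N downward.
- **Clamp:** The lever started about 0.2 rad from open. I swung it with the fingers loosely around the knob until it stopped moving against about 12 N, then let go.

**Last checks:**
- **Drift:** The collar top reads 93.1 mm and the grip top 143.1 mm; 93 and 143 mm are expected when home. The axis is upright at about (563, 39.6).
- **Lever:** The knob is at about (614, 182), within 1 mm of where the stop should put it. The lever lies along the base's +y with its nose over the plate.
- **Bystanders:** The vise, gauge block and case are unmoved to within about 1 mm, which is measurement noise.

**Disagreement:** Two camera estimates of the lower hole differed by about 2 mm. I aimed between them, and the drift went in without extra side force.

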